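Tip the parts box over the stop into the sorting tray

TASK

Empty the box of wooden dowels into the sorting tray. First lift the finished boat out of the tray and set it down upright, without dropping it, on its cork pad on the grey display block, centred and lengthways on the pad; then, without lifting the box, slide it squarely up against the stop strip and tip it over the strip, so that it goes right over onto its side and every dowel ends up lying still in the tray, none of them in the box. Leave the glue bottles, the two other models and the stemmed glass standing where they are.

Things in the scene. Friction and masses are not known exactly. Their poses are not given: they have to be found in the camera images.
- station: Fixed tipping station: plywood step, stop strip, tray. Origin on the table below the middle of the stop's tray-side face; x along the stop, y from the step over the stop to the tray (tipping direction), z up. Step: level top 40 mm above the table, y -240 to 0, x -180 to 180 mm.
- stop_mid (a point): Middle of the stop's top edge, on its tray side. The stop is a beech strip along the step's tray-side edge, 360 mm long, 14 mm thick (station y -14 to 0), 10 mm high, so its top is 50 mm above the table.
- tray_mid (a point): Centre of the tray's inner floor, 7 mm above the table, at station y = 152 mm. Aluminium tray with turquoise liner, outside x -180 to 180, y 2 to 302 mm of the station, walls 4 mm thick, 46 mm high.
- bin: Parts box: open-topped milky plastic, 150 mm along x, 84 along y, 124 high, walls and floor 4; blue rim (top 8 mm) stands 4 mm out all round. About 0.5 kg full. Origin: centre of its underside, z to the open top. Upright on the step away from the stop, its y within 20 degrees of the station's y; slides if pushed low. Squarely against the stop its origin is at station y = -56 mm.
- boat: Finished model boat, pale wood with a red stripe, 120 mm along its x and 44 mm wide (its sides are flat and parallel over the middle 76 mm, round at both ends); hull 22 mm high, with a narrower white cabin (30 mm wide, to 43 mm) and a black funnel (to 57 mm) on it. Origin at the centre of its flat underside, z up. 90 g. It stands in the tray.
- stand: Fixed grey display block, 290 mm along its x, 160 mm along its y, 60 mm high; origin at the centre of its underside, on the table. On its top, in a row along its x, 95 mm apart and in any order, are the cottage model, the walnut model and the cork pad.
- pad: Cork pad fixed on the display block, the boat's place: 130 mm along its x, 56 mm along its y, 2 mm thick; origin at the centre of its underside, so the boat set down on it stands 62 mm above the table.
- cottage: Bystander, to be left alone. Small cottage model on a round wooden base 60 mm across and 22 mm high, 50 mm high in all, on the display block; origin at the centre of its underside.
- walnut: Bystander, to be left alone. Walnut model on a round wooden base 56 mm across and 24 mm high, 59 mm high in all, on the display block; origin at the centre of its underside.
- glue_white: Bystander, to be left alone. White glue bottle, 44 mm across, 116 mm high, standing on one end of the step beside the box; origin at the centre of its underside.
- glue_red: Bystander, to be left alone. Red glue bottle, 44 mm across, 116 mm high, standing on the other end of the step; origin at the centre of its underside.
- goblet: Bystander, to be left alone. Stemmed glass, 76 mm across, 160 mm high, on the table; origin at the centre of its underside.
- dowel_a: Round wooden dowel in the box at the start, lying along the box's x: 30 mm across, 124 mm long, pale; its x is the dowel's length; origin on its surface, half way along.
- dowel_a_center (a point): Centre of dowel_a, on its axis.
- dowel_b: Round wooden dowel in the box at the start, lying along the box's x: 30 mm across, 110 mm long, mid-brown; its x is the dowel's length; origin on its surface, half way along.
- dowel_b_center (a point): Centre of dowel_b, on its axis.
- dowel_c: Round wooden dowel in the box at the start, lying along the box's x: 30 mm across, 124 mm long, dark; its x is the dowel's length; origin on its surface, half way along.
- dowel_c_center (a point): Centre of dowel_c, on its axis.
- dowel_d: Round wooden dowel in the box at the start, lying along the box's x: 30 mm across, 100 mm long, pale; its x is the dowel's length; origin on its surface, half way along.
- dowel_d_center (a point): Centre of dowel_d, on its axis.
- dowel_e: Round wooden dowel in the box at the start, lying along the box's x: 30 mm across, 118 mm long, mid-brown; its x is the dowel's length; origin on its surface, half way along.
- dowel_e_center (a point): Centre of dowel_e, on its axis.
Mind the look-alikes: they are no part of the job. What is shaped like the boat but purple is not meant.

How it is judged (in metres and radians):
On the way, in this order (a step that is already met when the one before it is completed fails the run):
1. the boat stands upright on its cork pad, within 20 mm along and 15 mm across and 0.2 rad, let go (x of boat in the frame of pad between -0.02 and 0.02 m and y of boat in the frame of pad between -0.015 and 0.015 m and z of boat in the frame of pad between -0.004 and 0.008 m and angle between the x axis of boat and the x axis of pad, either way round below 0.2 rad and angle between boat's own z axis and vertical below 0.12 rad and contact force between the fingers and boat below 0.05 N and linear speed of boat below 0.03 m/s), for 0.2 s.
2. the box, upright, stands squarely against the stop strip (within 7 mm and 0.06 rad) (y of bin in the frame of station between -0.063 and -0.048 m and angle between the y axis of bin and the y axis of station, either way round below 0.06 rad and angle between bin's own z axis and vertical below 0.08 rad), for 0.1 s.
At the end, for the whole second after the job is handed in: Box still, tipped 80 degrees or more from upright; centres of all five dowels outside the box, within the tray's outline, under 70 mm above the table, at rest; boat upright (0.12 rad) and in line (0.2 rad) on the pad, centred within 20 mm along, 15 mm across, let go, at rest (all of step 1 and angle between bin's own z axis and vertical above 1.4 rad and linear speed of bin below 0.03 m/s and x of dowel_a_center in the frame of station between -0.18 and 0.18 m and y of dowel_a_center in the frame of station between 0 and 0.304 m and height (world z) of each of dowel_a_center, dowel_b_center, dowel_c_center, dowel_d_center, dowel_e_center below 0.07 m and (z of dowel_a_center in the frame of bin above 0.124 m or z of dowel_a_center in the frame of bin below 0 m or x of dowel_a_center in the frame of bin above 0.075 m or x of dowel_a_center in the frame of bin below -0.075 m or y of dowel_a_center in the frame of bin above 0.042 m or y of dowel_a_center in the frame of bin below -0.042 m) and linear speed of each of dowel_a, dowel_b, dowel_c, dowel_d, dowel_e below 0.04 m/s and x of dowel_b_center in the frame of station between -0.18 and 0.18 m and y of dowel_b_center in the frame of station between 0 and 0.304 m and (z of dowel_b_center in the frame of bin above 0.124 m or z of dowel_b_center in the frame of bin below 0 m or x of dowel_b_center in the frame of bin above 0.075 m or x of dowel_b_center in the frame of bin below -0.075 m or y of dowel_b_center in the frame of bin above 0.042 m or y of dowel_b_center in the frame of bin below -0.042 m) and x of dowel_c_center in the frame of station between -0.18 and 0.18 m and y of dowel_c_center in the frame of station between 0 and 0.304 m and (z of dowel_c_center in the frame of bin above 0.124 m or z of dowel_c_center in the frame of bin below 0 m or x of dowel_c_center in the frame of bin above 0.075 m or x of dowel_c_center in the frame of bin below -0.075 m or y of dowel_c_center in the frame of bin above 0.042 m or y of dowel_c_center in the frame of bin below -0.042 m) and x of dowel_d_center in the frame of station between -0.18 and 0.18 m and y of dowel_d_center in the frame of station between 0 and 0.304 m and (z of dowel_d_center in the frame of bin above 0.124 m or z of dowel_d_center in the frame of bin below 0 m or x of dowel_d_center in the frame of bin above 0.075 m or x of dowel_d_center in the frame of bin below -0.075 m or y of dowel_d_center in the frame of bin above 0.042 m or y of dowel_d_center in the frame of bin below -0.042 m) and x of dowel_e_center in the frame of station between -0.18 and 0.18 m and y of dowel_e_center in the frame of station between 0 and 0.304 m and (z of dowel_e_center in the frame of bin above 0.124 m or z of dowel_e_center in the frame of bin below 0 m or x of dowel_e_center in the frame of bin above 0.075 m or x of dowel_e_center in the frame of bin below -0.075 m or y of dowel_e_center in the frame of bin above 0.042 m or y of dowel_e_center in the frame of bin below -0.042 m)); the robot touches nothing.
It fails at once if the box is lifted off the step (its underside's centre over 90 mm above the step) (height (world z) of bin above 0.13 m).
It fails at once if the boat is tipped over (angle between boat's own z axis and vertical above 0.6 rad).
It fails at once if the boat is dropped or knocked (faster than 0.5 m/s while not held) (contact force between the fingers and boat below 0.05 N and linear speed of boat above 0.5 m/s).
It fails at once if a glue bottle, the cottage, the walnut or the goblet is knocked over or moved more than 25 mm (distance of any of glue_white, glue_red, cottage, walnut, goblet from where it was at the start of the episode above 0.025 m or angle between any of glue_white, glue_red, cottage, walnut, goblet's own z axis and vertical above 0.3 rad).
It also fails if it takes over 61 s, if anything falls off the work surface, if the arm or the gripper's body presses on something with over 40 N, if the wrist force passes 120 N, or if a joint passes its speed limit or range.

ROBOT

A 7-joint arm with a two-finger parallel gripper is mounted at the origin on the work surface. World frame = base frame: x ahead of the robot, y to its left, z up, the work surface at z = 0. Lengths are in mm, angles in rad, forces in N, time in s.
With the tool pointing down it reaches from about 350 to 900 mm from the base axis. Payload 8.1 kg.
Tool frame: the origin (TCP) lies where the fingers leave the gripper's body, on its centre line; the fingertips stand 66 mm ahead of it and the grasp point (between the pads) lies 47 mm ahead of it; z points along the fingers, y is the direction in which the jaws open and shut (so a half turn about z gives the same grasp; the last joint's range is limited). The gripper opens to 92 mm and grips with 3 to 60 N. Pads are 19 mm wide; open, the fingers measure 130 mm over their backs; the gripper's body (75 mm by 190 mm) begins 47 mm behind the grasp point.
Start: joints at [-1.32, 0.434, 0.025, 1.573, -0.012, 1.134, -0.075], TCP at [216.567, 586.291, 292.242] pointing down, gripper open.
Joint ranges: [-2.62, 2.62], [-0.44, 2.09], [-1.27, 1.32], [0.08, 2.57], [-1.32, 4.46], [0.12, 2], [-2.74, 2.74]. Speed limits (rad/s): [2.22, 2.22, 3.01, 3.01, 3.14, 3.14, 3.14].

INTERFACE

Orientations are given as a unit quaternion [w, x, y, z].
In Python, from workcell import robot, capture, camera_model, finish_job gives the robot as it stands.
- The arm moves only by the tool apply_moves, never from a script. Its argument "moves" is one flat list of numbers, 5 for each row, row after row: the opening, from 0 (shut) to 1 (fully open), then the shift along the tool's x, y, z in m, then the turn about the tool's z in degrees. In form: [gripper, tx, ty, tz, spin, gripper, tx, ty, tz, spin, ...]. A call has 1 to 8 rows; each row is the pose to reach, as a shift and turn from the pose commanded when the call began, along the tool's axes at that moment; what a row does not reach only later rows make up. A row lasts 1/8 s, in which the tool goes at most 62.5 mm and 10.7 degrees, less where a joint would pass 70% of its speed; a pose out of reach is approached as far as the arm can. A call with a gripper value outside its range is refused whole. The fingers move at their own pace and stop on an object; "squeeze" is the grip in N (left out, the last holds). Time passes only in rows, so rows that repeat a pose let the fingers close. It gives the time, the measured TCP pose, the force and the opening at its end, in the units of the state.
- robot.observe(): the state, without advancing time (a new reading comes with each control period).
- capture(name): name is "scene" or "top" or "wrist"; returns the picture (400x640x3 uint8, red, green, blue); there is no depth.
- camera_model(name): a dict with "fx", "fy", "cx", "cy" (pixels), "R" (3x3) and "t" (3): a world point X has camera coordinates R X + t. Camera axes: x right, y down, z forward; pixel columns grow to the right and rows downward; lengths in mm; the calibration is good to about 2 mm. A picture is of the moment at which its call begins: read the wrist's pose just before it. camera_model takes no time and is no camera call; for the wrist camera it gives the pose at the moment of the call.
- finish_job(): hands the job in, once; it reports no verdict.
The state is a dict: "time": time; "joints": joint angles; "joint_velocities": joint speeds; "tau": joint torques, N m; "tool_pos": TCP position; "tcp_rot": TCP orientation; "force": force on the tool from outside, world axes, zero at the start; "ft_torque": the same for the moment, N m; "grip_width": finger opening in mm.
Only numpy, scipy, OpenCV 4.12 (cv2) and the standard library are available. Lean on these libraries where they do the work, as an engineer would, in place of code of your own. Each camera call takes 0.05 s, during which the arm holds its last target.

## Working session

There is one attempt and no reset: what is moved stays moved. The work goes in short steps, Python scripts to look and compute and a tool call to move; the robot and the scene stay as the last step left them, time stands still between calls to the robot, and variables do not carry over. Pictures are saved under pics/ and viewed, and the job is handed in when it is done.

Besides the shell and the picture viewer there is one more tool, called as name(argument=value, ...), one argument or row to a line, values as JSON. apply_moves: Moves the arm, as the interface text tells. Its arguments: {"type":"object","properties":{"moves":{"type":"array","items":{"type":"number"}},"squeeze":{"type":"number"}},"required":["moves"]}

```bash
mkdir -p pics; ls; python3 - <<'E'
from workcell import robot,capture,camera_model
import cv2,numpy as np
s=robot.observe();print(s['time'],s['tool_pos'],s['tcp_rot'],s['grip_width'])
for n in ['scene','top','wrist']:
    m=camera_model(n);print(n,m['fx'],m['cx'],m['cy'],np.round(m['R'],3).tolist(),np.round(m['t']).tolist())
    cv2.imwrite(f'pics/{n}0.png',capture(n)[:,:,::-1])
E
```

```text
pics
0.0 [216.42778187 585.88025699 291.41943538] [-7.19059635e-05  1.76007216e-01  9.84388529e-01 -8.24074443e-04] 91.77621540360151
scene 362.97027658846633 320.62659395118175 197.6308862196518 [[-0.154, 0.988, -0.024], [0.594, 0.073, -0.801], [-0.789, -0.138, -0.598]] [189.0, -276.0, 1667.0]
top 490.8291422095569 322.47426096467956 197.08957642323983 [[-0.026, -1.0, -0.0], [-0.994, 0.026, -0.103], [0.103, -0.002, -0.995]] [-80.0, 586.0, 1361.0]
wrist 300.2920675204798 316.8579937204402 199.46510105496128 [[0.347, 0.938, -0.001], [0.905, -0.335, 0.261], [0.244, -0.092, -0.965]] [-625.0, -32.0, 391.0]
```

View pics/scene0.png

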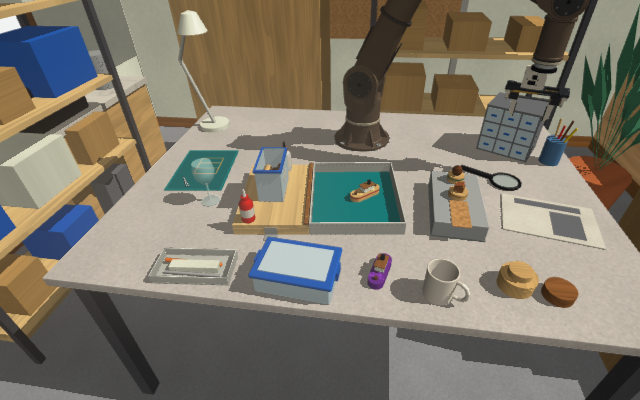

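View pics/top0.png

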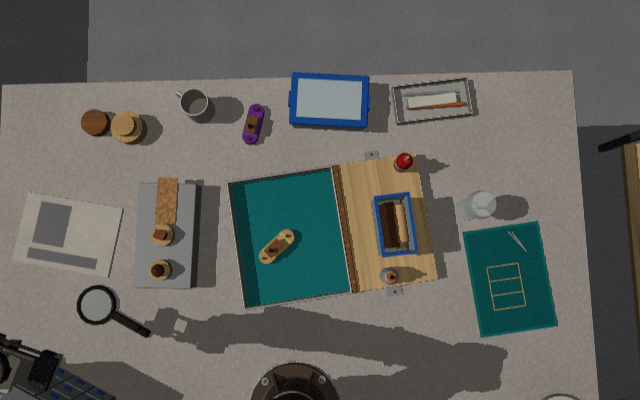

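View pics/wrist0.png

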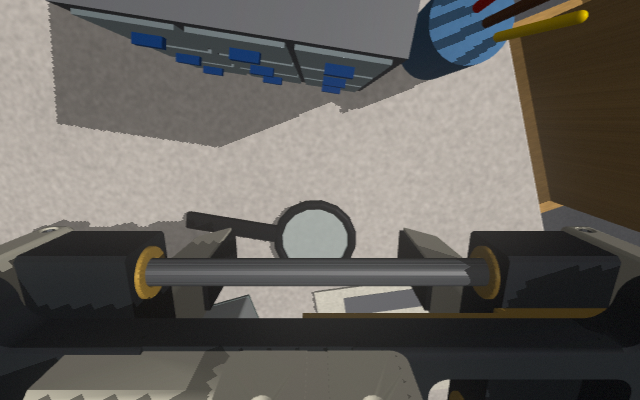

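```bash
cat > h.py <<'E'
import numpy as np,cv2
from workcell import robot,capture,camera_model
def ray(n,u,v,z,m=None):
    m=m or camera_model(n);R=np.array(m['R']);t=np.array(m['t'])
    d=R.T@np.array([(u-m['cx'])/m['fx'],(v-m['cy'])/m['fy'],1]);c=-R.T@t
    return c+d*(z-c[2])/d[2]
def proj(n,X,m=None):
    m=m or camera_model(n);p=np.array(m['R'])@np.array(X,float)+np.array(m['t']);return m['fx']*p[0]/p[2]+m['cx'],m['fy']*p[1]/p[2]+m['cy']
E
python3 - <<'E'
import cv2
i=cv2.imread('pics/top0.png')
cv2.imwrite('pics/t_l.png',cv2.resize(i[165:300,125:215],None,fx=4.4,fy=4.4,interpolation=cv2.INTER_CUBIC))
cv2.imwrite('pics/t_r.png',cv2.resize(i[145:315,220:450],None,fx=3.4,fy=3.4,interpolation=cv2.INTER_CUBIC))
i=cv2.imread('pics/scene0.png')
cv2.imwrite('pics/s_r.png',cv2.resize(i[155:245,420:500],None,fx=6,fy=6,interpolation=cv2.INTER_CUBIC))
E
```

```text
(no output)
```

View pics/t_l.png

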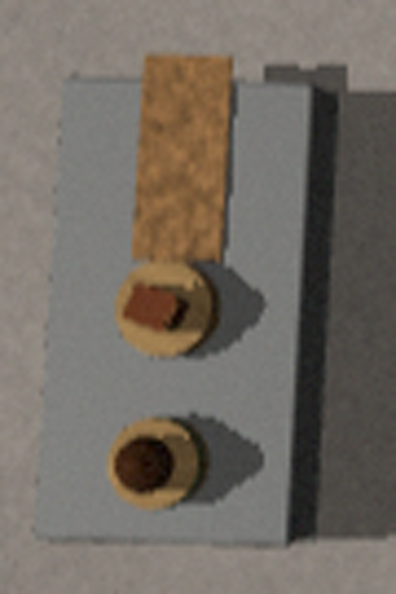

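View pics/t_r.png

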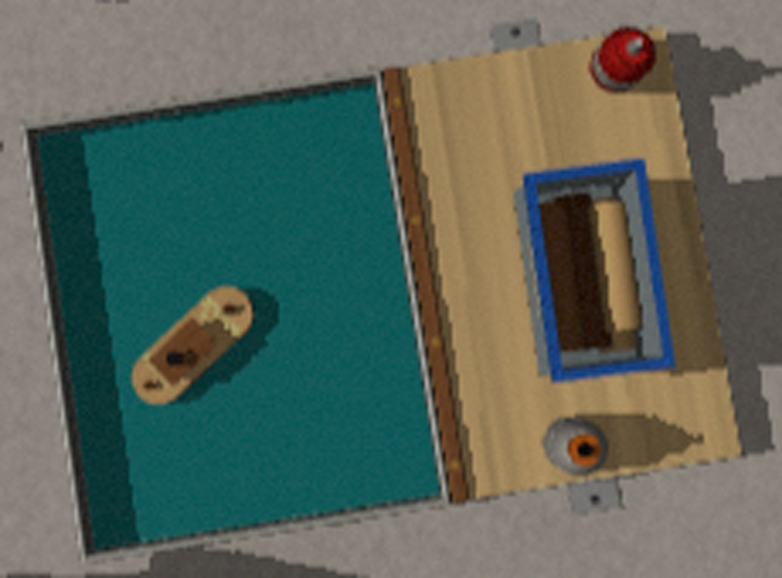

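View pics/s_r.png

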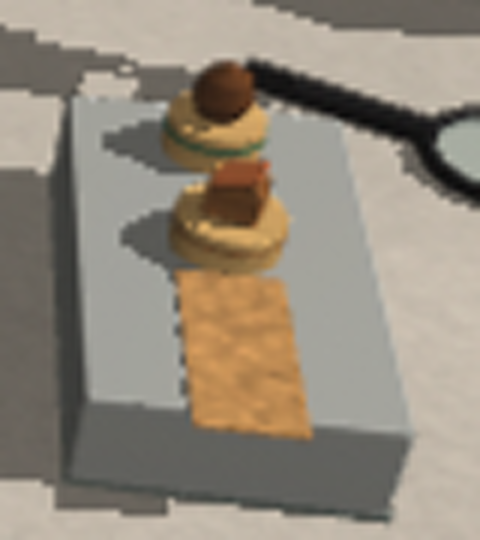

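```bash
cat > m.py <<'E'
from h import *
i=cv2.imread('pics/top0.png');hsv=cv2.cvtColor(i,cv2.COLOR_BGR2HSV)
# tray outer corners clicked at rim z=46
def W(z,pts,o=(220,145),s=3.4): return np.array([ray('top',o[0]+x/s-0.5+0.5/s,o[1]+y/s-0.5+0.5/s,z) for x,y in pts])
T=W(46,[(27,128),(85,556),(447,502),(380,71)])
print('tray',T.round(0)[:,:2].tolist())
for a in range(4):
    d=T[(a+1)%4]-T[a];print(np.hypot(*d[:2]).round(1),np.degrees(np.arctan2(d[1],d[0])).round(1))
S=W(50,[(384,69),(450,504),(470,499),(407,66)]);print('stop',S.round(0)[:,:2].tolist())
B=W(164,[(525,175),(554,382),(676,367),(645,160)]);print('bin rim',B.round(0)[:,:2].tolist(),B.mean(0).round(1))
for a in range(4):
    d=B[(a+1)%4]-B[a];print(np.hypot(*d[:2]).round(1),np.degrees(np.arctan2(d[1],d[0])).round(1))
def rect(mask,z,name):
    c=max(cv2.findContours(mask,cv2.RETR_EXTERNAL,cv2.CHAIN_APPROX_NONE)[0],key=cv2.contourArea)
    P=np.array([ray('top',*p[0],z)[:2] for p in c],np.float32)
    r=cv2.minAreaRect(P);print(name,r, cv2.boundingRect(c)); return r
m=np.zeros(i.shape[:2],np.uint8);m[220:270,250:305]=255
nt=((hsv[...,0]<28)&(hsv[...,1]>40)&(hsv[...,2]>70)).astype(np.uint8)*255
rect(cv2.morphologyEx(m&nt,cv2.MORPH_CLOSE,np.ones((3,3))),29,'boat')
m[:]=0;m[170:224,150:185]=255
rect(m&nt,62,'pad')
for nm,(x,y),z in [('cot',(164,308),82),('wal',(156,462),84)]:
    print(nm,W(z,[(x,y)],(125,165),4.4).round(0))
print('bottles',W(156,[(630,47),(585,450)]).round(0))
E
python3 m.py
```

```text
tray [[631.0, 170.0], [282.0, 126.0], [318.0, -167.0], [671.0, -123.0]]
351.7 -172.7
294.9 -83.2
356.4 7.1
295.8 97.8
stop [[672.0, -126.0], [316.0, -169.0], [320.0, -185.0], [674.0, -145.0]]
bin rim [[569.0, -227.0], [414.0, -243.0], [423.0, -334.0], [578.0, -318.0]] [ 496.  -280.6  164. ]
156.0 -174.2
91.6 -84.6
156.4 5.9
91.3 95.6
boat ((449.1427917480469, 38.03363037109375), (44.40486145019531, 118.48261260986328), 41.90694046020508) (259, 230, 35, 34)
pad ((585.369384765625, 337.7984924316406), (58.008907318115234, 131.2514190673828), 87.07173156738281) (155, 176, 23, 48)
cot [[488. 342.  82.]]
wal [[394. 345.  84.]]
bottles [[ 666. -312.  156.]
 [ 363. -265.  156.]]
```

```bash
cat >> h.py <<'E'
from scipy.spatial.transform import Rotation as Ro
def to(x,y,z,jaw,cmd=None):
    s=robot.observe();q=s['tcp_rot'];R=Ro.from_quat([q[1],q[2],q[3],q[0]]).as_matrix()
    d=R.T@(np.array([x,y,z])-s['tool_pos'])/1000
    a=np.degrees(np.arctan2(R[1,1],R[0,1]));sp=-(jaw-a);sp=(sp+90)%180-90
    print('t',round(s['time'],2),'pos',s['tool_pos'].round(1),'jaw',a.round(1),'F',s['force'].round(1),'w',round(s['grip_width'],1));print('move',d.round(4).tolist(),'spin',round(sp,1))
E
python3 - <<'E'
from h import *
print(ray('scene',505,160,0),ray('scene',548,160,0))
to(449.1,38,200,41.9)
E
```

```text
[133.33345257 590.69593666   0.        ] [113.95433299 760.1340306    0.        ]
t 0.15 pos [216.5 586.  291.6] jaw 69.7 F [0.3 0.  1. ] w 91.7
move [-0.4081, -0.4333, 0.0922] spin 27.8
```

apply_moves(
  moves=[1,-0.05,-0.04,-0.02,5,1,-0.408,-0.433,0.02,27.8,1,-0.408,-0.433,0.02,27.8,1,-0.408,-0.433,0.02,27.8,1,-0.408,-0.433,0.05,27.8,1,-0.408,-0.433,0.092,27.8,1,-0.408,-0.433,0.092,27.8,1,-0.408,-0.433,0.092,27.8],
)

```text
time: 1.15
tool_pos: [409.0, 136.9, 232.7]
tcp_rot: [0.0, 0.407, 0.913, 0.0]
force: [0.4, 0.9, 0.1]
grip_width: 92.0
```

```bash
python3 -c "
from h import *
to(449.1,38,200,41.9)"
```

```text
t 1.15 pos [409.  136.9 232.7] jaw 41.9 F [0.4 0.9 0.1] w 92.0
move [-0.1003, -0.0363, 0.0327] spin 0.0
```

apply_moves(
  moves=[1,-0.1,-0.036,0.03,0,1,-0.1,-0.036,0.03,0,1,-0.1,-0.036,0.03,0,1,-0.1,-0.036,0.03,0],
)

```text
time: 1.65
tool_pos: [448.4, 40.7, 203.0]
tcp_rot: [-0.0, 0.407, 0.913, 0.0]
force: [0.3, 0.1, 0.2]
grip_width: 91.5
```

```bash
python3 -c "
from h import *
m=camera_model('wrist')
im=capture('wrist');cv2.imwrite('pics/w1.png',im[:,:,::-1])
to(449.1,38,77,41.9)
print(proj('wrist',[449.1,38,29],m))
"
```

```text
t 1.7 pos [448.4  41.3 203.1] jaw 42.0 F [-1.1  0.9 -0.4] w 92.0
move [-0.0029, -0.0017, 0.1261] spin 0.1
(np.float64(315.55912019882885), np.float64(200.8852727502139))
```

View pics/w1.png

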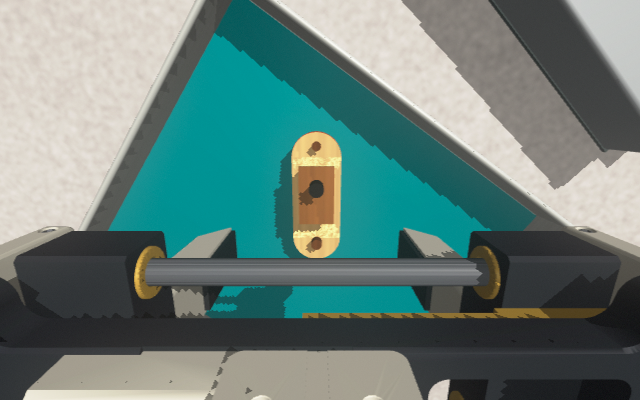

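```bash
python3 -c "
from h import *
m=camera_model('wrist')
a=ray('wrist',316.5,131,29,m);b=ray('wrist',316.5,258.5,29,m);print(a,b,(a+b)/2,np.linalg.norm(a-b))
l=ray('wrist',292,200,29,m);r=ray('wrist',341,200,29,m);print((l+r)/2,np.linalg.norm(l-r))
"
```

```text
[407.7068751   86.08825415  29.        ] [488.74703983  -4.09721251  29.        ] [448.22695747  40.99552082  29.        ] 121.24737809943876
[449.26174958  39.84625222  29.        ] 45.2482481692512
```

apply_moves(
  moves=[1,0,0,0.05,0,1,0,0,0.1,0,1,0,0,0.126,0,1,0,0,0.126,0,1,0,0,0.126,0],
)

```text
time: 2.33
tool_pos: [449.1, 41.1, 78.1]
tcp_rot: [0.0, 0.407, 0.914, 0.001]
force: [-0.0, -0.2, 0.3]
grip_width: 92.1
```

apply_moves(
  moves=[0.2,0,0,0,0,0.2,0,0,0,0,0.2,0,0,0,0,0.2,0,0,0,0,0.2,0,0,0,0],
  squeeze=15,
)

```text
time: 2.95
tool_pos: [448.6, 40.1, 77.0]
tcp_rot: [-0.0, 0.407, 0.913, 0.0]
force: [0.8, -0.2, 1.0]
grip_width: 46.5
```

apply_moves(
  moves=[0.2,0,0,0,0,0.2,0,0,0,0,0.2,0,0,-0.02,0,0.2,0,0,-0.06,0,0.2,0,0,-0.11,0,0.2,0,0,-0.15,0,0.2,0,0,-0.15,0,0.2,0,0,-0.15,0],
)

```text
time: 3.95
tool_pos: [448.2, 40.2, 226.4]
tcp_rot: [-0.0, 0.407, 0.913, -0.0]
force: [0.2, -0.5, -0.8]
grip_width: 43.9
```

```bash
python3 -c "
from h import *
im=capture('scene');cv2.imwrite('pics/s2.png',im[:,:,::-1])
im=capture('wrist');cv2.imwrite('pics/w2.png',im[:,:,::-1])
to(585.4,337.8,227,87.1)
"
```

```text
t 4.05 pos [447.8  40.1 225.8] jaw 41.9 F [ 0.1  0.5 -0.3] w 43.7
move [0.1296, 0.3013, -0.0017] spin -45.2
```

View pics/w2.png

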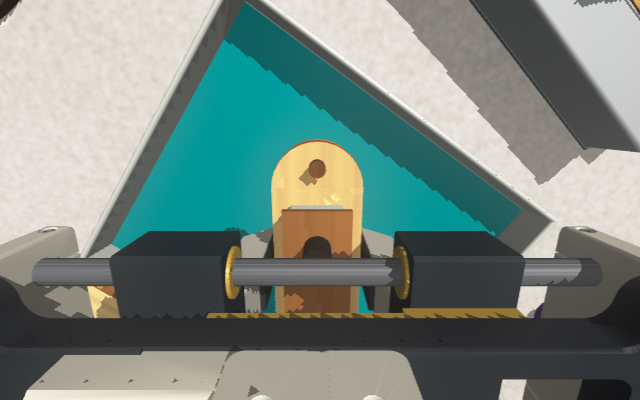

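apply_moves(
  moves=[0.2,0.02,0.04,0,-6,0.2,0.04,0.09,0,-14,0.2,0.06,0.14,0,-22,0.2,0.08,0.19,0,-30,0.2,0.1,0.24,0,-38,0.2,0.12,0.28,0,-45.2,0.2,0.13,0.301,0,-45.2,0.2,0.13,0.301,0,-45.2],
)

```text
time: 5.05
tool_pos: [585.1, 339.6, 224.5]
tcp_rot: [-0.001, 0.024, 1.0, -0.0]
force: [0.2, -0.5, -1.8]
grip_width: 43.9
```

```bash
python3 -c "
from h import *
im=capture('wrist');cv2.imwrite('pics/w3.png',im[:,:,::-1])
to(585.4,337.8,135,87.1)
"
```

```text
t 5.1 pos [585.2 337.8 224.9] jaw 87.1 F [-0.1 -0.8 -0.9] w 43.8
move [-0.0004, 0.0002, 0.0899] spin 0.0
```

View pics/w3.png

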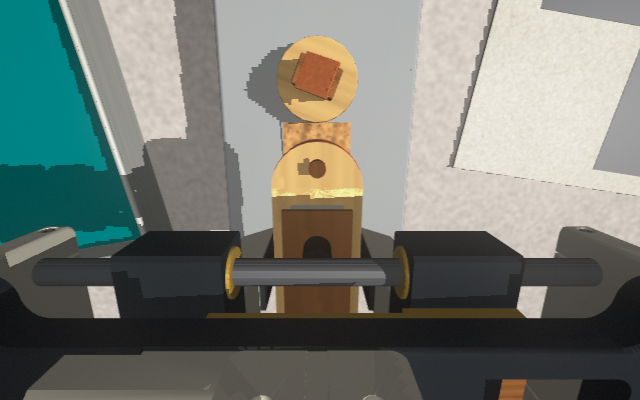

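```bash
python3 -c "
from h import *
print(ray('wrist',317,122,62))
"
```

```text
[517.09035679 341.78024152  62.        ]
```

apply_moves(
  moves=[0.2,-0.001,0,0.03,0,0.2,-0.002,0,0.06,0,0.2,-0.002,0,0.08,0,0.2,-0.002,0,0.088,0,0.2,-0.002,0,0.09,0,0.2,-0.002,0,0.09,0],
)

```text
time: 5.85
tool_pos: [588.2, 338.0, 137.9]
tcp_rot: [0.001, 0.025, 1.0, 0.0]
force: [0.2, -0.3, 0.0]
grip_width: 44.0
```

apply_moves(
  moves=[0.2,0,0,0.002,0,0.2,0,0,0.004,0,0.2,0,0,0.004,0],
)

```text
time: 6.22
tool_pos: [587.6, 337.9, 133.0]
tcp_rot: [-0.0, 0.025, 1.0, 0.0]
force: [-0.2, -1.3, -1.5]
grip_width: 43.5
```

apply_moves(
  moves=[0.2,0,0,0.001,0,0.2,0,0,0.001,0],
)

```text
time: 6.48
tool_pos: [587.8, 337.9, 132.2]
tcp_rot: [0.0, 0.025, 1.0, 0.0]
force: [-0.1, 0.2, 0.1]
grip_width: 43.7
```

apply_moves(
  moves=[0.2,0,0,0.001,0,0.2,0,0,0.001,0,0.2,0,0,0.001,0],
)

```text
time: 6.85
tool_pos: [587.8, 337.9, 132.1]
tcp_rot: [0.0, 0.025, 1.0, 0.0]
force: [-3.2, -1.9, 8.0]
grip_width: 43.9
```

```bash
python3 -c "
from h import *
to(585.4,337.8,135,87.1);im=capture('scene');cv2.imwrite('pics/s3.png',cv2.resize(im[150:240,410:500,::-1],None,fx=6,fy=6,interpolation=cv2.INTER_CUBIC))
to(585.4,337.8,135,87.1)"
```

```text
t 6.85 pos [587.8 337.9 132.1] jaw 87.1 F [-3.2 -1.9  8. ] w 43.9
move [0.0024, -0.0002, -0.0029] spin 0.0
t 6.9 pos [587.8 337.9 132.1] jaw 87.1 F [-3.8 -1.4  8.1] w 43.8
move [0.0024, -0.0003, -0.0029] spin 0.0
```

View pics/s3.png

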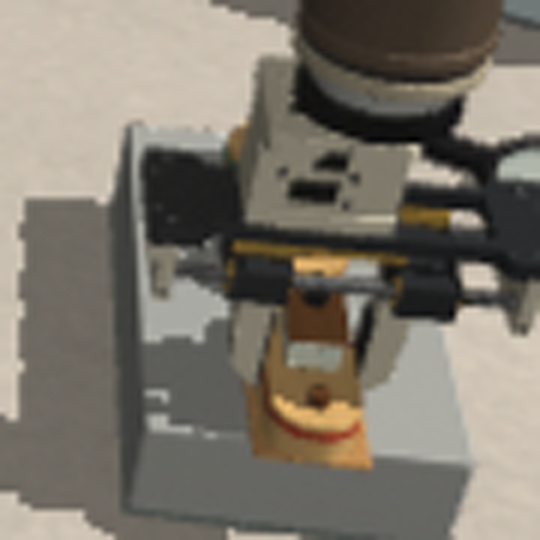

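apply_moves(
  moves=[0.7,0,0,-0.0005,0,0.8,0,0,-0.001,0,0.9,0,0,-0.001,0,1,0,0,-0.001,0,1,0,0,-0.03,0,1,0,0,-0.08,0,1,0,0,-0.14,0,1,0,0,-0.14,0],
)

```text
time: 7.9
tool_pos: [590.0, 338.9, 276.8]
tcp_rot: [0.004, 0.025, 1.0, 0.003]
force: [0.4, -0.1, -0.4]
grip_width: 91.8
```

```bash
python3 -c "
from h import *
to(500,-315,280,97.1)
im=capture('wrist');cv2.imwrite('pics/w4.png',im[:,:,::-1])
"
```

```text
t 7.9 pos [590.  338.9 276.8] jaw 87.1 F [ 0.4 -0.1 -0.4] w 91.8
move [0.0569, -0.6575, -0.0074] spin -10.0
```

View pics/w4.png

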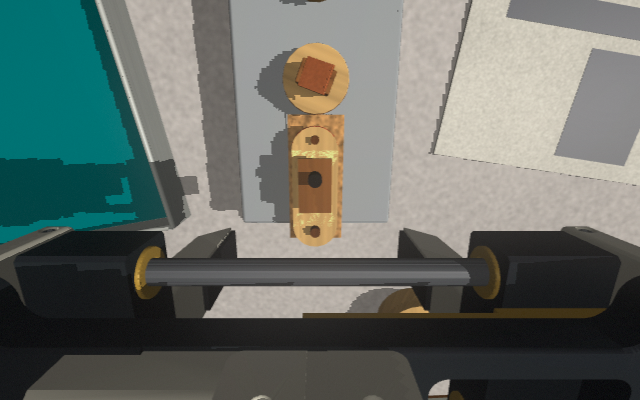

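```bash
python3 -c "
from h import *
m=camera_model('wrist')
for v,z in [(126.5,84),(246,84),(114.5,62),(238,62)]: print(ray('wrist',315,v,z,m).round(1))
im=capture('top');cv2.imwrite('pics/t4.png',cv2.resize(im[145:315,220:450,::-1],None,fx=3.4,fy=3.4,interpolation=cv2.INTER_CUBIC))
"
```

```text
[526.1 341.1  84. ]
[644.4 334.9  84. ]
[515.3 341.6  62. ]
[644.8 334.8  62. ]
```

apply_moves(
  moves=[1,0.01,-0.06,-0.01,0,1,0.05,-0.4,-0.01,-10,1,0.05,-0.66,-0.01,-10,1,0.05,-0.66,-0.01,-10,1,0.05,-0.66,-0.01,-10,1,0.05,-0.66,-0.01,-10,1,0.05,-0.66,-0.01,-10,0.8,0.05,-0.66,-0.01,-10],
)

```text
time: 9.0
tool_pos: [521.6, -157.4, 279.5]
tcp_rot: [-0.001, -0.062, 0.998, 0.0]
force: [1.6, 0.0, -0.9]
grip_width: 86.1
```

```bash
python3 -c "
from h import *
to(500,-322,280,97.1)
"
```

```text
t 9.0 pos [ 521.6 -157.4  279.5] jaw 97.1 F [ 1.6  0.  -0.9] w 86.1
move [0.0419, -0.1606, -0.0005] spin 0.0
```

apply_moves(
  moves=[0.6,0.042,-0.16,0,0,0.5,0.042,-0.16,0,0,0.45,0.042,-0.16,0,0,0.45,0.042,-0.16,0,0,0.45,0.042,-0.16,0,0],
)

```text
time: 9.62
tool_pos: [500.8, -318.7, 279.6]
tcp_rot: [-0.001, -0.062, 0.998, 0.001]
force: [0.2, 0.9, -1.0]
grip_width: 41.9
```

```bash
python3 -c "
from h import *
m=camera_model('wrist')
im=capture('wrist');cv2.imwrite('pics/w5.png',im[:,:,::-1])
im=capture('scene');cv2.imwrite('pics/s5.png',cv2.resize(im[130:250,220:420,::-1],None,fx=4,fy=4,interpolation=cv2.INTER_CUBIC))
to(500,-322,280,97.1)
"
```

```text
t 9.72 pos [ 501.4 -318.   280.2] jaw 97.3 F [-0.4 -0.1  0.8] w 41.5
move [0.0019, -0.0038, 0.0002] spin 0.2
```

View pics/w5.png

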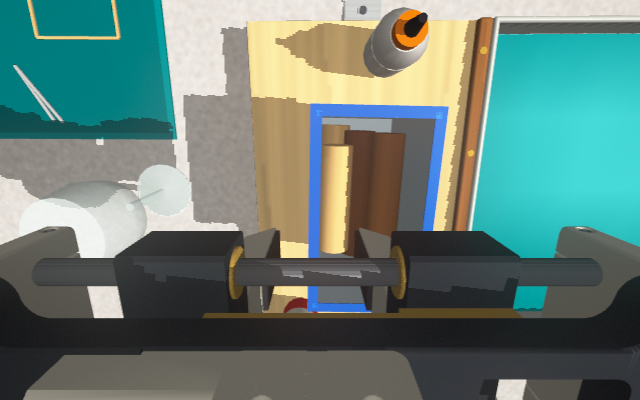

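View pics/s5.png

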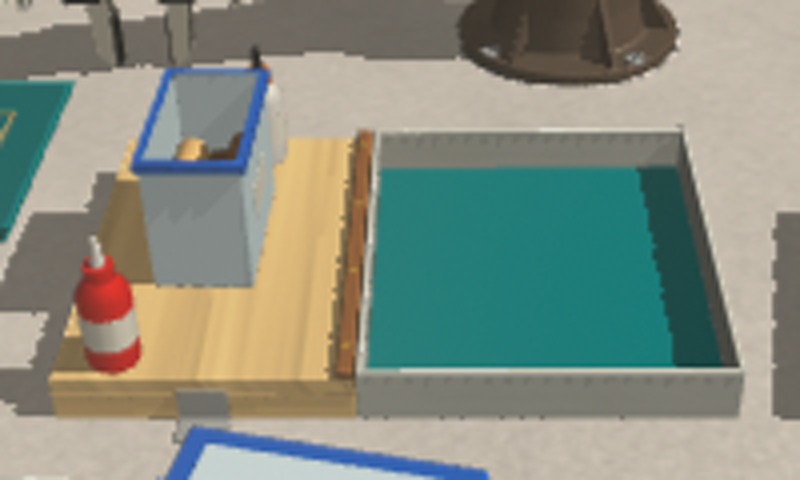

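```bash
python3 -c "
from h import *
m=camera_model('wrist');print(-np.array(m['R']).T@m['t'])
i=cv2.imread('pics/w5.png');h=cv2.cvtColor(i,cv2.COLOR_BGR2HSV)
b=(h[...,0]>100)&(h[...,0]<125)&(h[...,1]>130)&(h[...,2]>120)
P=[]
for v in range(112,228,4):
    r=np.where(b[v,300:340])[0]; P.append([300+r.min(),v,300+r.max()])
P=np.array(P);print(P[::6].tolist())
for c in (0,2):
    A=np.array([ray('wrist',p[0+c] + (0.5 if c else -0.5),p[1],164,m) for p in P])[:,:2]
    f=np.polyfit(A[:,0],A[:,1],1);print(f,np.degrees(np.arctan(f[0])),'y at x=500',np.polyval(f,500))
# front outer
for (u,v) in [(448,107),(312,104),(309,310)]: print(ray('wrist',u,v,164,m))
p=ray('wrist',336,144,110,m);print(p)
print('stop edge', [ray('wrist',u,v,50,m).round(1).tolist() for u,v in [(495,18),(470,228)]])
"
```

```text
[ 431.39619795 -325.97054176  373.75641437]
[[311, 112, 339], [310, 136, 320], [310, 160, 320], [310, 184, 319], [309, 208, 319]]
[ 1.04244009e-01 -3.75289119e+02] 5.951246857145147 y at x=500 -323.1671143684157
[ 4.62991224e-02 -3.39903041e+02] 2.6508512581094994 y at x=500 -316.7534795275617
[ 412.91316056 -239.78887188  164.        ]
[ 422.43022123 -330.1821902   164.        ]
[ 579.34691995 -313.41759459  164.        ]
[ 450.33211852 -306.61974017  110.        ]
stop edge [[317.2, -167.6, 50.0], [529.4, -136.3, 50.0]]
```

apply_moves(
  moves=[0.45,0.001,-0.003,0.02,0,0.45,0.001,-0.003,0.05,0,0.45,0.001,-0.003,0.069,0,0.45,0.001,-0.003,0.069,0,0.45,0.001,-0.003,0.069,0],
)

```text
time: 10.35
tool_pos: [501.0, -322.4, 212.8]
tcp_rot: [0.0, -0.063, 0.998, -0.0]
force: [-0.1, -0.9, 0.6]
grip_width: 41.0
```

apply_moves(
  moves=[0.2,0,0,0,0,0,0,0,0,0,0,0,0,0,0,0,0,0,0,0,0,0,0,0,0,0,0,0,0,0,0,0,0,0,0],
  squeeze=35,
)

```text
time: 11.22
tool_pos: [500.5, -322.6, 212.2]
tcp_rot: [0.0, -0.062, 0.998, 0.0]
force: [-1.1, 4.0, 5.4]
grip_width: 7.8
```

```bash
python3 -c "
from h import *
m=camera_model('wrist')
im=capture('wrist');cv2.imwrite('pics/w6.png',im[:,:,::-1])
im=capture('scene');cv2.imwrite('pics/s6.png',cv2.resize(im[130:250,220:420,::-1],None,fx=4,fy=4,interpolation=cv2.INTER_CUBIC))
to(500,-322,280,97.1)
"
```

```text
t 11.32 pos [ 500.5 -322.6  212.2] jaw 97.1 F [-1.3  4.5  6.2] w 7.7
move [0.0004, 0.0007, -0.0678] spin 0.0
```

View pics/w6.png

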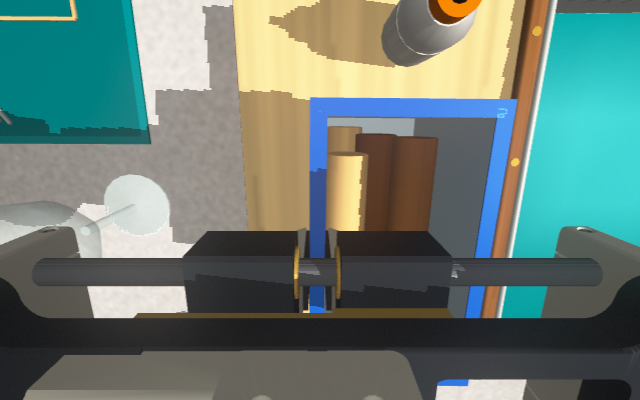

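View pics/s6.png

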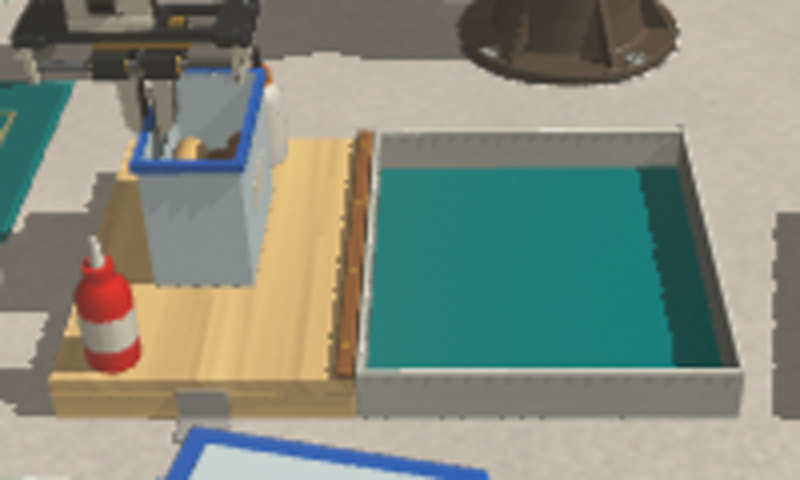

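apply_moves(
  moves=[0,0,0.004,0.001,0,0,0,0.012,0.001,0,0,0,0.02,0.001,0,0,0,0.028,0.001,0,0,0,0.036,0.001,0,0,0,0.044,0.001,0,0,0,0.052,0.001,0,0,0,0.06,0.001,0],
)

```text
time: 12.32
tool_pos: [494.6, -267.8, 213.4]
tcp_rot: [0.003, -0.061, 0.998, -0.004]
force: [0.8, -9.2, 11.1]
grip_width: 7.5
```

```bash
python3 -c "
from h import *
im=capture('scene');cv2.imwrite('pics/s7.png',cv2.resize(im[130:250,220:420,::-1],None,fx=4,fy=4,interpolation=cv2.INTER_CUBIC))
to(500,-322,280,97.1)
"
```

```text
t 12.38 pos [ 494.4 -266.2  213.1] jaw 97.0 F [ 1.  -7.7  9.2] w 7.9
move [0.001, -0.0565, -0.0665] spin -0.1
```

View pics/s7.png

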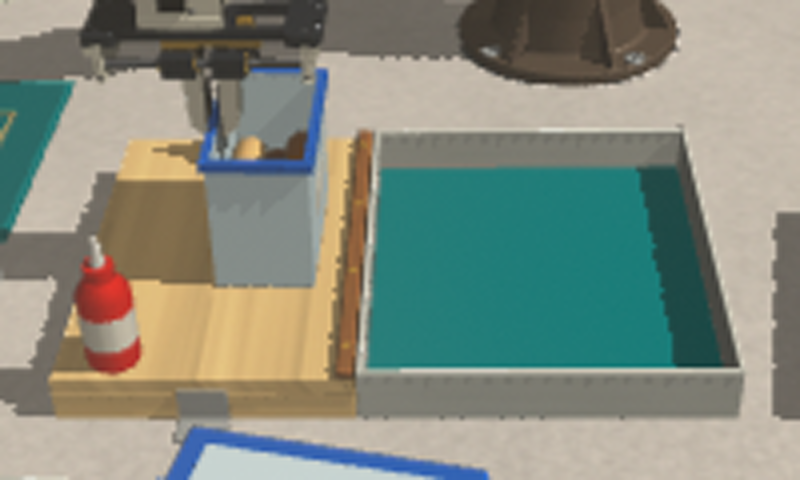

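apply_moves(
  moves=[0,0,0.003,0,0,0,0,0.006,0,0,0,0,0.009,0,0,0,0,0.011,0,0],
)

```text
time: 12.88
tool_pos: [493.2, -256.9, 213.3]
tcp_rot: [0.003, -0.061, 0.998, -0.004]
force: [1.4, -9.2, 11.7]
grip_width: 7.7
```

apply_moves(
  moves=[0,0,0.002,0,0,0,0,0.004,0,0],
)

```text
time: 13.12
tool_pos: [492.8, -253.0, 213.4]
tcp_rot: [0.003, -0.061, 0.998, -0.004]
force: [1.8, -9.5, 11.6]
grip_width: 7.3
```

apply_moves(
  moves=[0,0,0.002,0,0,0,0,0.004,0,0,0,0,0.006,0,0],
)

```text
time: 13.5
tool_pos: [492.1, -247.1, 213.4]
tcp_rot: [0.003, -0.061, 0.998, -0.004]
force: [1.6, -10.6, 12.0]
grip_width: 7.3
```

apply_moves(
  moves=[0,0,0.002,0,0,0,0,0.003,0,0],
)

```text
time: 13.75
tool_pos: [491.8, -244.3, 213.5]
tcp_rot: [0.003, -0.061, 0.998, -0.004]
force: [0.9, -11.3, 13.1]
grip_width: 7.4
```

```bash
python3 -c "
from h import *
im=capture('scene');cv2.imwrite('pics/s8.png',cv2.resize(im[150:230,260:340,::-1],None,fx=7,fy=7,interpolation=cv2.INTER_CUBIC))
m=camera_model('wrist')
im=capture('wrist');cv2.imwrite('pics/w8.png',im[:,:,::-1])
to(500,-322,280,97.1)
"
```

```text
t 13.85 pos [ 491.8 -244.3  213.5] jaw 97.0 F [ 2.2 -9.9 12.7] w 7.5
move [0.0009, -0.0786, -0.0658] spin -0.1
```

View pics/s8.png

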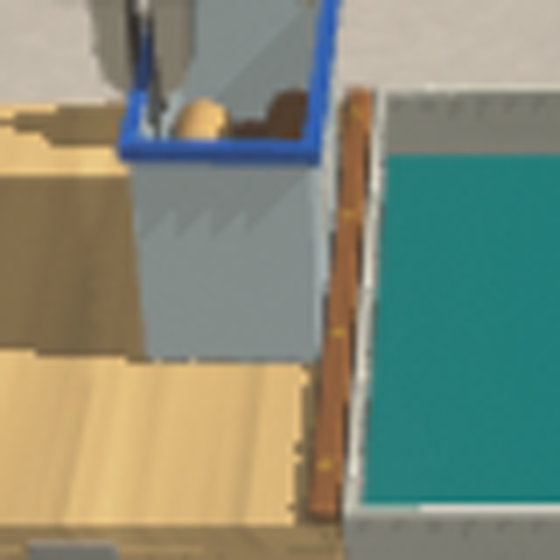

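View pics/w8.png

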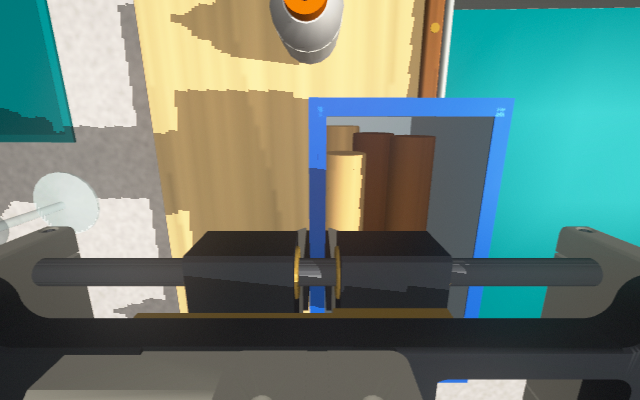

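apply_moves(
  moves=[0,0,0.001,0,0,0,0,0.002,0,0,0,0,0.003,0,0],
)

```text
time: 14.22
tool_pos: [492.0, -242.6, 214.2]
tcp_rot: [0.004, -0.06, 0.998, -0.005]
force: [2.1, -15.0, 18.1]
grip_width: 7.4
```

apply_moves(
  moves=[0,0,0.001,0,0,0,0,0.002,0,0],
)

```text
time: 14.48
tool_pos: [492.1, -241.5, 214.7]
tcp_rot: [0.005, -0.06, 0.998, -0.006]
force: [1.5, -16.8, 19.8]
grip_width: 7.5
```

apply_moves(
  moves=[0,0,-0.003,0.001,0,0,0,-0.003,0.001,0,0.1,0,-0.003,0.001,0,0.2,0,-0.003,0,0,0.3,0,-0.003,0,0,0.4,0,-0.003,0,0,0.4,0,-0.003,-0.03,0,0.4,0,-0.003,-0.07,0],
)

```text
time: 15.48
tool_pos: [488.9, -236.7, 280.6]
tcp_rot: [-0.002, -0.062, 0.998, 0.001]
force: [0.7, 0.2, -0.1]
grip_width: 37.1
```

```bash
python3 -c "
from h import *
im=capture('scene');cv2.imwrite('pics/s9.png',cv2.resize(im[150:230,260:340,::-1],None,fx=7,fy=7,interpolation=cv2.INTER_CUBIC))
m=camera_model('wrist')
im=capture('wrist');cv2.imwrite('pics/w9.png',im[:,:,::-1])
im=capture('top');cv2.imwrite('pics/t9.png',cv2.resize(im[145:315,220:450,::-1],None,fx=3.4,fy=3.4,interpolation=cv2.INTER_CUBIC))
to(500,-322,280,97.1)
"
```

```text
t 15.62 pos [ 490.5 -237.6  282.6] jaw 97.2 F [ 0.2 -0.5 -0.8] w 36.7
move [0.0011, -0.0849, 0.0027] spin 0.1
```

View pics/s9.png

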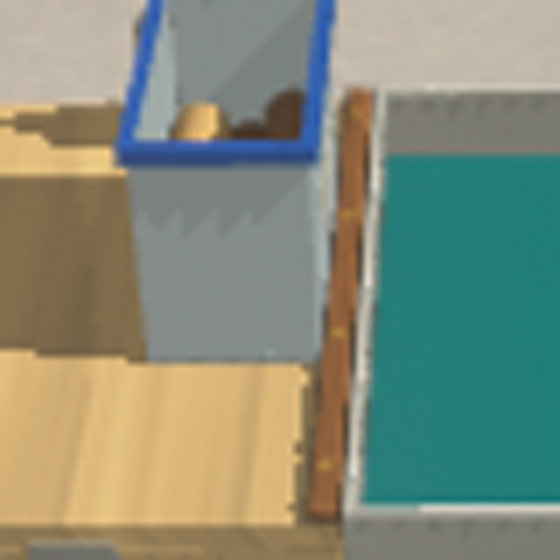

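View pics/w9.png

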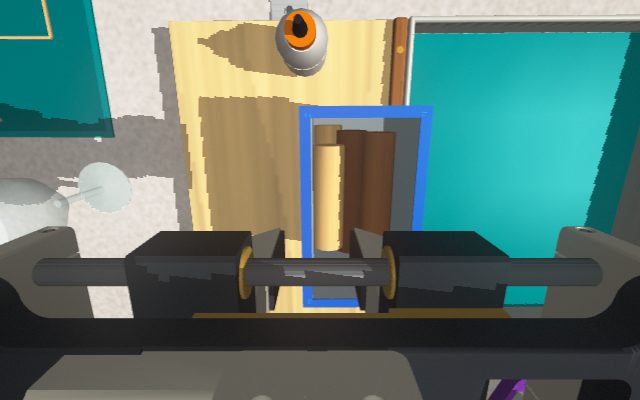

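View pics/t9.png

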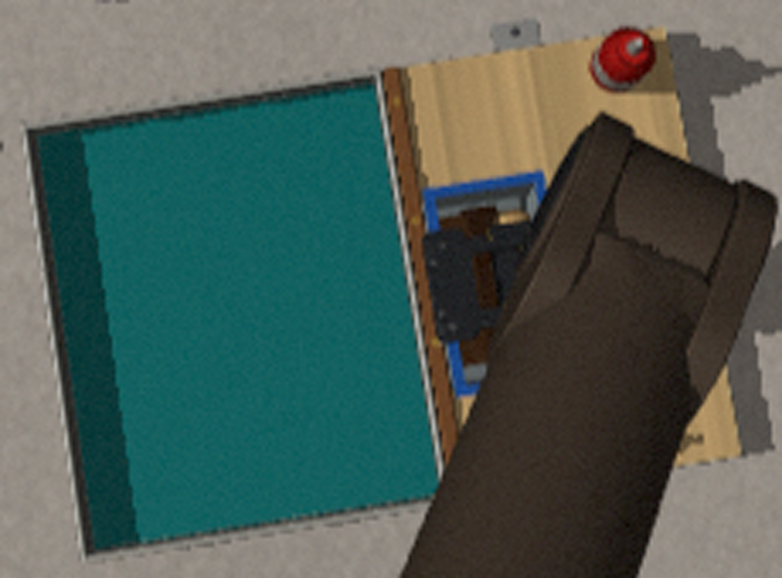

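```bash
python3 -c "
from h import *
m=camera_model('wrist')
i=cv2.imread('pics/w9.png');h=cv2.cvtColor(i,cv2.COLOR_BGR2HSV)
b=(h[...,0]>100)&(h[...,0]<125)&(h[...,1]>130)&(h[...,2]>120)
def fit(pts,z):
    A=np.array([ray('wrist',u,v,z,m) for u,v in pts])[:,:2];f=np.polyfit(A[:,0],A[:,1],1);return np.degrees(np.arctan(f[0])).round(2),np.polyval(f,492).round(1)
vs=range(125,225,4)
print('rear outer',fit([(280+np.where(b[v,280:330])[0].min()-.5,v) for v in vs],164))
print('front outer',fit([(400+np.where(b[v,400:445])[0].max()+.5,v) for v in vs],164))
# strip: brown->white boundary rows 20-100
g=i[...,:].astype(int)
pts=[];pl=[]
for v in range(24,100,4):
    row=h[v,370:420]; br=(row[:,0]<15)&(row[:,1]>110)&(row[:,2]<190)
    w=np.where(br)[0]; pts.append((370+w.max()+.5,v));pl.append((370+w.min()-.5,v))
print(pts[::6],pl[::6]);print('strip tray side',fit(pts,50),'box side',fit(pl,50))
"
```

```text
rear outer (np.float64(7.24), np.float64(-248.6))
front outer (np.float64(7.28), np.float64(-157.5))
[(np.float64(407.5), 24), (np.float64(406.5), 48), (np.float64(404.5), 72), (np.float64(402.5), 96)] [(np.float64(393.5), 24), (np.float64(391.5), 48), (np.float64(390.5), 72), (np.float64(389.5), 96)]
strip tray side (np.float64(7.48), np.float64(-146.9)) box side (np.float64(7.66), np.float64(-160.7))
```

```bash
python3 -c "
from h import *
print(robot.observe()['joints'].round(2))
to(495,-275,282,7.2)
"
```

```text
[ 0.09  0.32  0.34  1.81 -0.12  1.04  2.17]
t 15.62 pos [ 490.5 -237.6  282.6] jaw 97.2 F [ 0.2 -0.5 -0.8] w 36.7
move [0.0002, -0.0377, 0.0006] spin 90.0
```

apply_moves(
  moves=[0.6,0,-0.038,0,-10,0.8,0,-0.038,0,-20,1,0,-0.038,0,-30,1,0,-0.038,0,-40,1,0,-0.038,0,-50,1,0,-0.038,0,-60,1,0,-0.038,0,-70,1,0,-0.038,0,-80],
)

```text
time: 16.62
tool_pos: [492.8, -271.6, 274.8]
tcp_rot: [-0.011, -0.586, 0.81, 0.011]
force: [0.7, 1.3, -3.1]
grip_width: 91.6
```

apply_moves(
  moves=[1,0,0,0,-10,1,0,0,0,-10],
)

```text
time: 16.88
tool_pos: [495.4, -267.7, 262.7]
tcp_rot: [-0.018, -0.645, 0.764, 0.013]
force: [-0.4, 1.3, -0.7]
grip_width: 91.6
```

```bash
python3 -c "
from h import *
to(495,-275,209,7.3)
"
```

```text
t 16.88 pos [ 495.4 -267.7  262.7] jaw 170.3 F [-0.4  1.3 -0.7] w 91.6
move [0.0067, -0.0031, 0.0537] spin -17.0
```

apply_moves(
  moves=[1,0,0,0,0,1,0,0,0,0],
)

```text
time: 17.12
tool_pos: [499.2, -261.8, 269.2]
tcp_rot: [-0.015, -0.648, 0.762, 0.008]
force: [0.5, -0.8, -0.5]
grip_width: 92.4
```

```bash
python3 -c "
from h import *
s=robot.observe();print(s['joints'].round(2),s['joint_velocities'].round(2))
to(495,-275,209,7.3)
"
```

```text
[ 1.16  0.7  -1.27  1.67  0.69  1.33  2.74] [-0.   -0.01 -0.   -0.    0.01  0.   -0.  ]
t 17.12 pos [ 499.2 -261.8  269.2] jaw 170.8 F [ 0.5 -0.8 -0.5] w 92.4
move [0.013, 0.0001, 0.0604] spin -16.5
```

apply_moves(
  moves=[1,0,0,0,10,1,0,0,0,20,1,0,0,0,30,1,0,0,0,40,1,0,0,0,50,1,0,0,0,60,1,0,0,0,70,1,0,0,0,80],
)

```text
time: 18.12
tool_pos: [499.7, -261.0, 269.9]
tcp_rot: [-0.016, -0.005, 1.0, -0.004]
force: [0.7, 0.5, -0.1]
grip_width: 91.8
```

```bash
python3 -c "
from h import *
s=robot.observe();print(s['joints'].round(2),s['joint_velocities'].round(2))
to(495,-275,280,7.3)
"
```

```text
[ 1.01  0.53 -0.93  1.68  0.47  1.19  1.54] [-0.18 -0.13  0.34  0.01 -0.21 -0.11 -1.2 ]
t 18.12 pos [ 499.7 -261.   269.9] jaw 90.5 F [ 0.7  0.5 -0.1] w 91.8
move [0.0051, -0.014, -0.0099] spin 83.2
```

apply_moves(
  moves=[1,0.005,-0.014,-0.01,10,1,0.005,-0.014,-0.01,20,1,0.005,-0.014,-0.01,30,1,0.005,-0.014,-0.01,40,1,0.005,-0.014,-0.01,50,1,0.005,-0.014,-0.01,60,1,0.005,-0.014,-0.01,70,1,0.005,-0.014,-0.01,80],
)

```text
time: 19.12
tool_pos: [495.3, -274.9, 280.0]
tcp_rot: [-0.01, 0.639, 0.769, -0.013]
force: [0.0, 0.5, -0.6]
grip_width: 92.1
```

```bash
python3 -c "
from h import *
s=robot.observe();print(s['joints'].round(2),s['tcp_rot'].round(3))
to(495,-277,209,7.3)
im=capture('scene');cv2.imwrite('pics/s10.png',cv2.resize(im[110:250,220:420,::-1],None,fx=4,fy=4,interpolation=cv2.INTER_CUBIC))
"
```

```text
[ 0.83  0.43 -0.6   1.68  0.28  1.14  0.33] [-0.01   0.639  0.769 -0.013]
t 19.12 pos [ 495.3 -274.9  280. ] jaw 10.5 F [ 0.   0.5 -0.6] w 92.1
move [-0.0019, 0.0016, 0.071] spin 3.2
```

View pics/s10.png

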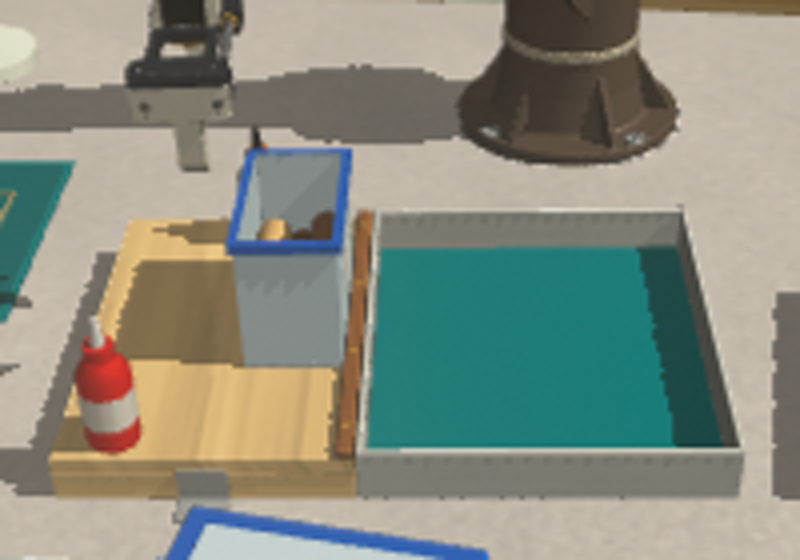

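apply_moves(
  moves=[1,-0.001,0.001,0.03,3,1,-0.001,0.001,0.06,3,1,-0.001,0.001,0.07,3,1,-0.001,0.001,0.07,3],
)

```text
time: 19.68
tool_pos: [493.2, -277.9, 208.9]
tcp_rot: [-0.011, 0.657, 0.753, -0.014]
force: [-0.2, 0.8, -0.2]
grip_width: 91.6
```

```bash
python3 -c "
from h import *
to(495-.125*50,-275+50,215,7.3)
"
```

```text
t 19.68 pos [ 493.2 -277.9  208.9] jaw 7.8 F [-0.2  0.8 -0.2] w 91.6
move [0.053, 0.0025, -0.0063] spin 0.5
```

apply_moves(
  moves=[1,0.012,0,0,0.5,1,0.018,0,0,0.5,1,0.025,0,0,0.5,1,0.032,0,-0.002,0.5,1,0.039,0,-0.004,0.5,1,0.046,0,-0.006,0.5,1,0.053,0,-0.008,0.5,1,0.06,0,-0.01,0.5],
)

```text
time: 20.68
tool_pos: [485.8, -219.7, 219.2]
tcp_rot: [-0.01, 0.662, 0.749, -0.014]
force: [0.3, -4.7, 7.3]
grip_width: 91.6
```

```bash
python3 -c "
from h import *
im=capture('scene');cv2.imwrite('pics/s11.png',cv2.resize(im[110:250,220:420,::-1],None,fx=4,fy=4,interpolation=cv2.INTER_CUBIC))
to(495-.125*50,-275+50,215,7.3)
"
```

```text
t 20.73 pos [ 485.8 -218.3  219.4] jaw 7.1 F [-0.  -2.5  5.2] w 91.9
move [-0.007, 0.0023, 0.0044] spin -0.2
```

View pics/s11.png

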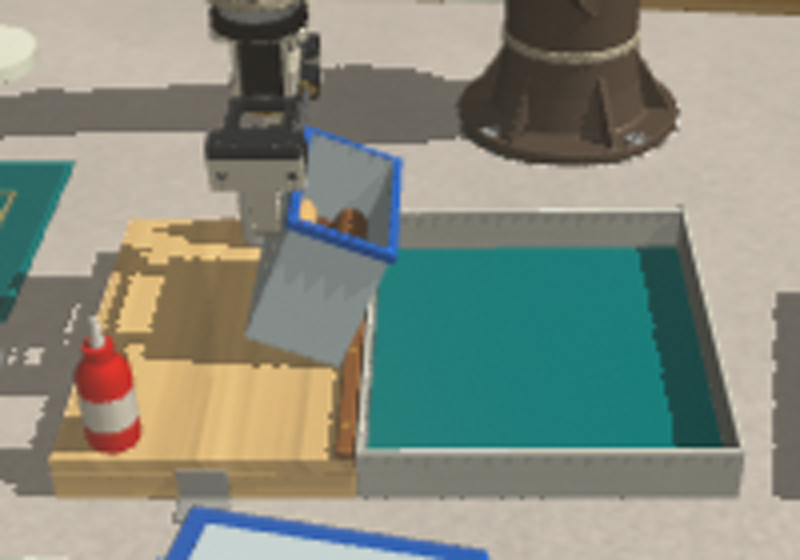

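Tipping cleanly, at about 25°. Continue.

apply_moves(
  moves=[1,0.006,0,-0.003,0,1,0.012,0,-0.006,0,1,0.018,0,-0.008,0,1,0.024,0,-0.01,0],
)

```text
time: 21.22
tool_pos: [482.0, -194.6, 227.8]
tcp_rot: [-0.011, 0.661, 0.75, -0.015]
force: [-0.5, -1.2, -0.6]
grip_width: 91.9
```

```bash
python3 -c "
from h import *
im=capture('scene');cv2.imwrite('pics/s12.png',cv2.resize(im[110:250,220:420,::-1],None,fx=4,fy=4,interpolation=cv2.INTER_CUBIC))
to(495-.125*50,-275+50,215,7.3)
"
```

```text
t 21.27 pos [ 482.1 -193.7  228.1] jaw 7.2 F [-0.4 -0.3  1.1] w 91.6
move [-0.0318, 0.0032, 0.0131] spin -0.1
```

View pics/s12.png

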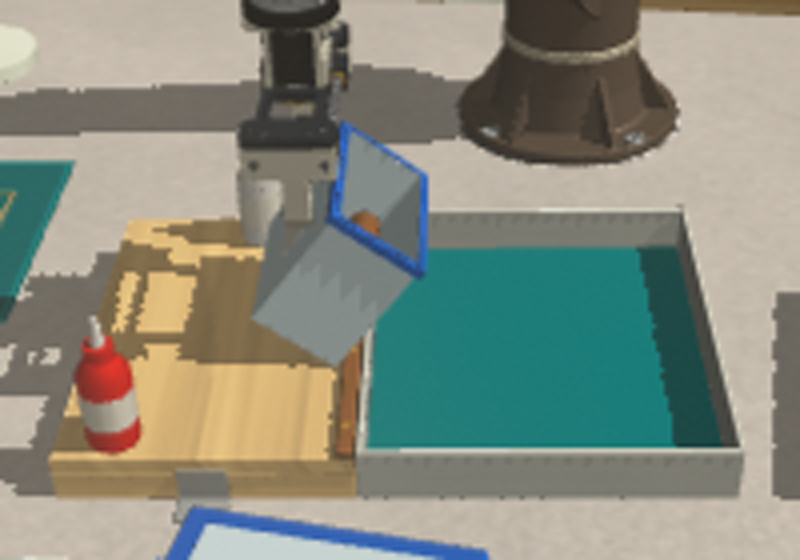

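apply_moves(
  moves=[1,0.006,0,-0.003,0,1,0.012,0,-0.006,0,1,0.018,0,-0.008,0,1,0.024,0,-0.01,0,1,0.024,0,-0.01,0],
)

```text
time: 21.9
tool_pos: [479.9, -170.9, 238.2]
tcp_rot: [-0.011, 0.661, 0.75, -0.014]
force: [-0.3, 0.1, -0.7]
grip_width: 91.8
```

```bash
python3 -c "
from h import *
im=capture('scene');cv2.imwrite('pics/s13.png',cv2.resize(im[110:250,220:420,::-1],None,fx=4,fy=4,interpolation=cv2.INTER_CUBIC))
to(495-.125*50,-275+50,215,7.3)
"
```

```text
t 21.95 pos [ 479.9 -171.3  238.1] jaw 7.2 F [-0.4  0.5  0.6] w 91.8
move [-0.0543, 0.0029, 0.0232] spin -0.1
```

View pics/s13.png

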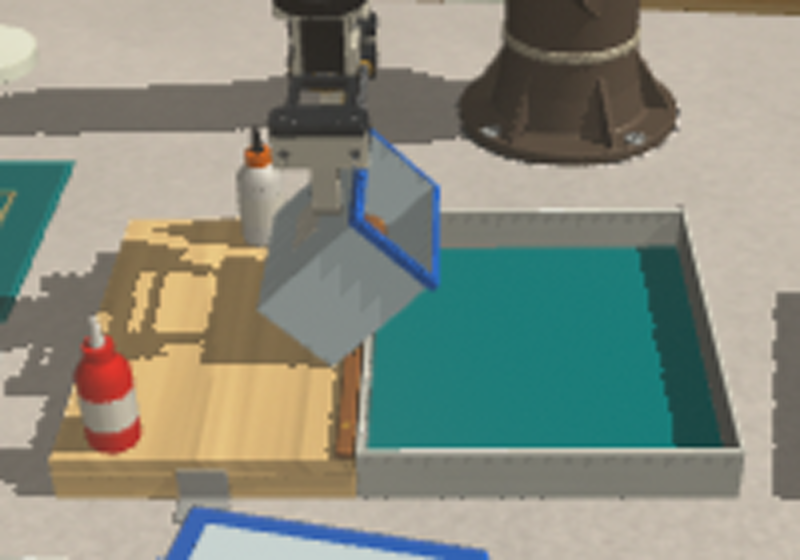

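apply_moves(
  moves=[1,0.008,0,0,0,1,0.016,0,0,0,1,0.024,0,0,0,1,0.032,0,-0.002,0,1,0.04,0,-0.004,0,1,0.04,0,-0.004,0],
)

```text
time: 22.7
tool_pos: [475.1, -131.0, 242.2]
tcp_rot: [-0.011, 0.661, 0.75, -0.014]
force: [0.4, -0.1, -1.1]
grip_width: 92.0
```

```bash
python3 -c "
from h import *
im=capture('scene');cv2.imwrite('pics/s14.png',cv2.resize(im[110:250,220:420,::-1],None,fx=4,fy=4,interpolation=cv2.INTER_CUBIC))
to(495-.125*50,-275+50,215,7.3)
"
```

```text
t 22.75 pos [ 475.1 -131.6  242.1] jaw 7.2 F [-0.1 -0.7 -0.9] w 91.6
move [-0.0943, 0.0028, 0.0273] spin -0.1
```

View pics/s14.png

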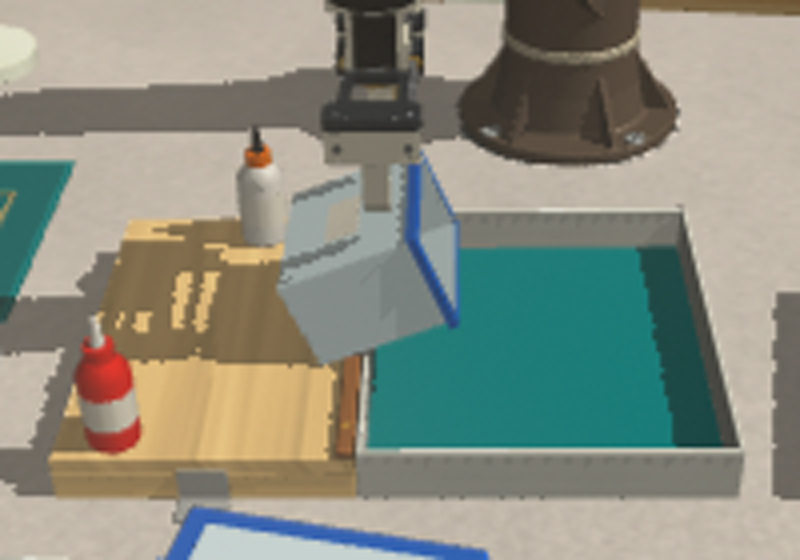

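apply_moves(
  moves=[1,0,0,-0.01,0,1,0,0,-0.02,0,1,0,0,-0.02,0],
)

```text
time: 23.12
tool_pos: [476.4, -131.8, 263.0]
tcp_rot: [-0.01, 0.662, 0.75, -0.014]
force: [0.1, 0.9, 0.0]
grip_width: 91.5
```

```bash
python3 -c "
from h import *
im=capture('scene');cv2.imwrite('pics/s15.png',cv2.resize(im[110:250,220:420,::-1],None,fx=4,fy=4,interpolation=cv2.INTER_CUBIC))
to(495-.125*50,-275+50,215,7.3)
"
```

```text
t 23.18 pos [ 476.  -131.9  262.5] jaw 7.1 F [ 0.3 -0.2 -0.1] w 91.6
move [-0.0939, 0.0028, 0.0477] spin -0.2
```

View pics/s15.png

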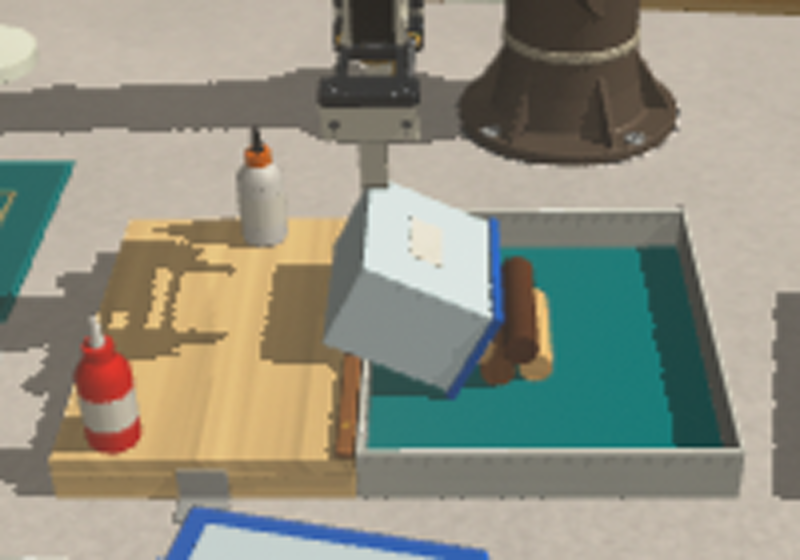

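apply_moves(
  moves=[1,0,0,-0.05,0,1,0,0,-0.05,0,1,0,0,-0.05,0,1,0,0,-0.05,0,1,0,0,-0.05,0,1,0,0,-0.05,0],
)

```text
time: 23.92
tool_pos: [477.3, -131.3, 311.4]
tcp_rot: [-0.011, 0.662, 0.75, -0.015]
force: [-0.1, 0.5, 0.3]
grip_width: 92.2
```

```bash
python3 -c "
from h import *
im=capture('scene');cv2.imwrite('pics/s16.png',cv2.resize(im[110:250,220:420,::-1],None,fx=4,fy=4,interpolation=cv2.INTER_CUBIC))
im=capture('wrist');cv2.imwrite('pics/w16.png',im[:,:,::-1])
im=capture('top');cv2.imwrite('pics/t16.png',cv2.resize(im[145:315,220:450,::-1],None,fx=3.4,fy=3.4,interpolation=cv2.INTER_CUBIC))
to(495-.125*50,-275+50,215,7.3)
"
```

```text
t 24.07 pos [ 477.4 -131.3  311.7] jaw 7.1 F [-0.4  0.3  0.1] w 91.7
move [-0.0941, 0.0031, 0.0969] spin -0.2
```

View pics/s16.png

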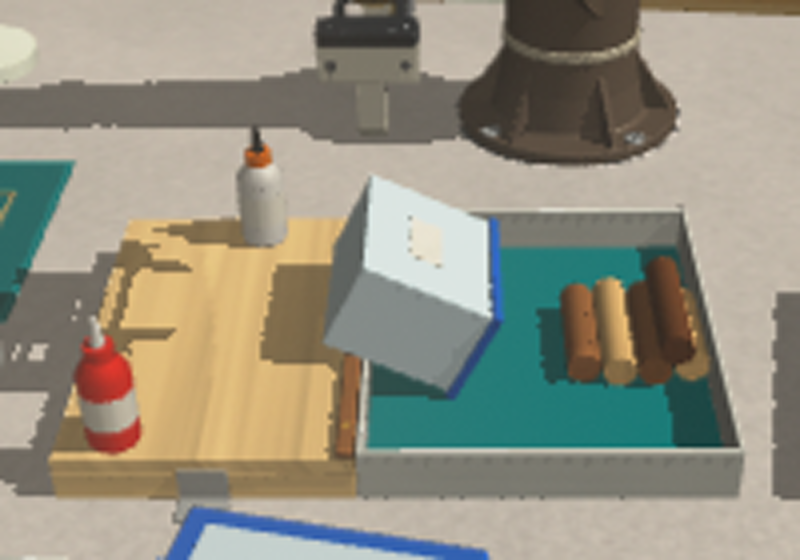

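View pics/w16.png

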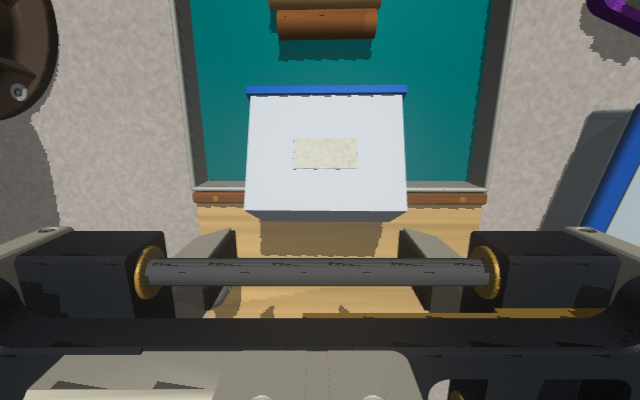

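View pics/t16.png

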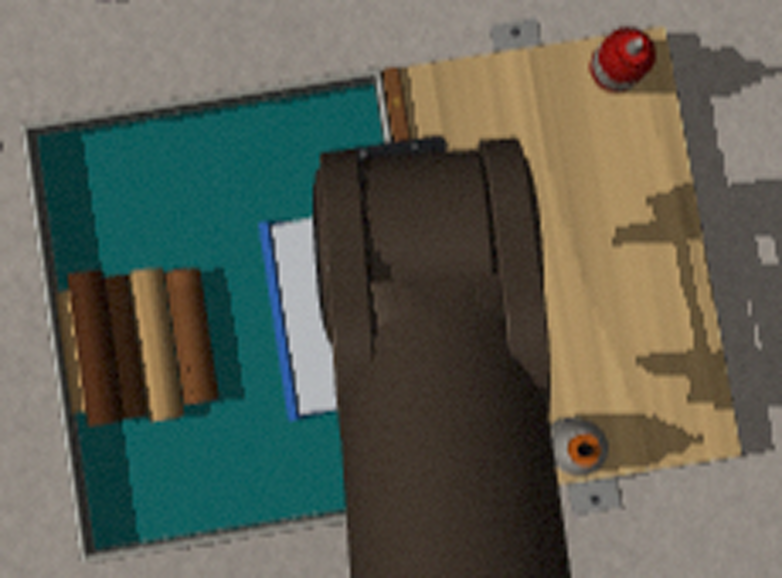

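apply_moves(
  moves=[1,0,0,-0.05,0,1,0,0,-0.05,0,1,0,0,-0.05,0,1,0,0,-0.05,0,1,0,0,-0.05,0,1,0,0,-0.05,0,1,0,0,-0.05,0,1,0,0,-0.05,0],
)

```text
time: 25.08
tool_pos: [479.2, -130.9, 361.8]
tcp_rot: [-0.011, 0.662, 0.75, -0.014]
force: [-0.3, 0.7, -0.1]
grip_width: 92.0
```

```bash
python3 -c "
from h import *
a=capture('scene');t=capture('top')
im=robot.observe();print(im['time'])
b=cv2.imread('pics/s16.png')
A=cv2.resize(a[110:250,220:420,::-1],None,fx=4,fy=4,interpolation=cv2.INTER_CUBIC)
d=np.abs(A.astype(int)-b).max(2)[160:];print('changed px below arm',(d>40).sum(), np.argwhere(d>40)[:3])
cv2.imwrite('pics/s17.png',cv2.resize(a[110:250,220:500,::-1],None,fx=2.8,fy=2.8,interpolation=cv2.INTER_CUBIC))
cv2.imwrite('pics/t17.png',t[:,:,::-1])
"
```

```text
25.175
changed px below arm 5987 [[ 80 124]
 [ 80 125]
 [ 80 126]]
```

View pics/s17.png

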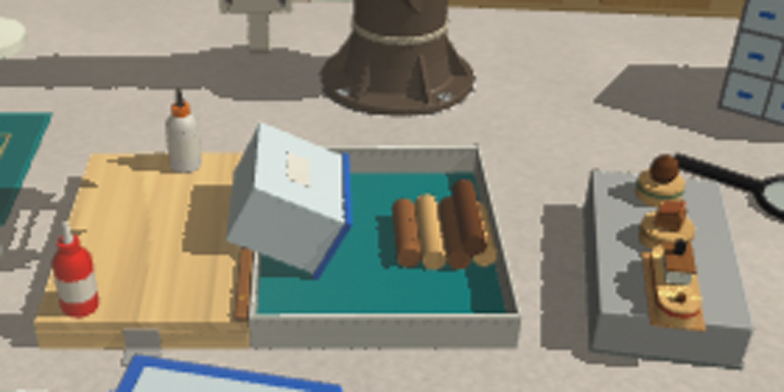

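View pics/t17.png

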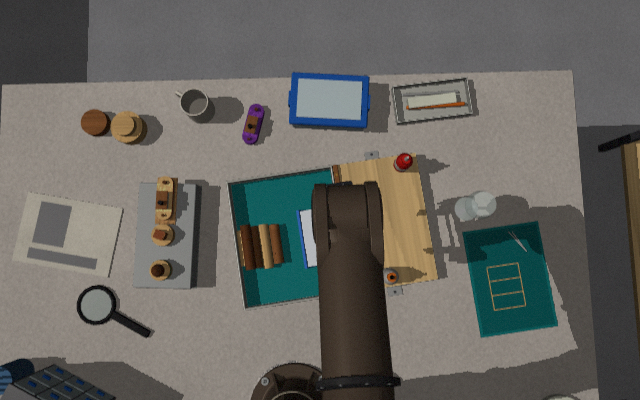

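```bash
python3 -c "
from h import *
t=cv2.imread('pics/t17.png');T=cv2.resize(t[145:315,220:450],None,fx=3.4,fy=3.4,interpolation=cv2.INTER_CUBIC);b=cv2.imread('pics/t16.png')
d=np.abs(T.astype(int)-b).max(2);print('top dowels+box',(d[200:440,30:300]>30).sum())
from workcell import finish_job
if (d[200:440,30:300]>30).sum()<100: print(finish_job())
"
```

```text
top dowels+box 0
the job is handed in; nothing more can be done
None
```

I did the whole task and handed it in at about 25 s. `finish_job` gave no verdict, so everything below comes from my own checks.

- **Boat:** I lifted it out of the tray, set it on the cork pad until it was lightly loaded, let go and raised the gripper. The wrist view showed it in line and upright, about 5 mm off centre along the pad. The top and wrist cameras disagreed by about 5 mm on where the pad is, but even the worst case of about 8 mm is inside the 20 mm limit.
- **Box against the stop:** I pinched the rear rim with slight downward pressure and slid the box to the strip. After letting go, I measured it at about station y = -56 mm and about 0.3° off square.
- **Tipping:** I pushed the rear of the box over with both fingertips. It rolled over the strip and stopped mouth-down in the tray, at roughly 115° by eye.
- **One wrong turn:** before tipping, I first spun the tool the wrong way and it stopped at its joint limits. I turned it back, and nothing was touched. This left the tool about 2° off vertical for the push.
- **Last checks:** the images show all five dowels outside the box, by the tray's far wall. One dark dowel rests on two others, with its centre an estimated 50 mm above the table at most. Two top views about 1 s apart showed no change in the dowels or the visible part of the box. The arm hid the rest of the box from above.
- **Bystanders:** in the last pictures the bottles, models and glass looked upright and in place; I did not measure their positions. The gripper was well clear of everything.

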